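# Put one chocolate slab away in the latched keeper box

### The job

Take just the top slab of chocolate off the stack and lay it flat on the floor of the open wooden keeper box. Then shut the box's lid fully, and after that swing the steel hasp down over the catch on the front until it hangs flat against the box. Leave the other slabs stacked as they are and do not disturb the jug, jar or bowl.

Things in the scene. Friction and masses are not known exactly. Their poses are not given: they have to be found in the camera images.
- keeper: open-topped plain wooden box, fixed to the counter, 120 (own x) x 165 (own y) x 60 mm high, walls and floor 5 mm thick (inside 110 x 155 x 55 mm deep); origin at the centre of its underside, z up. Its front faces its own -x, the lid is hinged along its far (+x) rim.
- catch (a point): outer end of the catch, a steel staple 6 mm wide and 10 mm high standing 11 mm out from the middle of the box's front face, 42.5 mm above the counter. Nothing clicks or springs: lid and hasp stay where they are left by friction alone.
- lid_hinge (a point): middle of the lid's hinge line, at the box's far top rim, 60.5 mm above the counter (underside of the lid); the hinge line runs along the box's own y
- lid_edge (a point): middle of the lid's free edge, half way through its thickness; 120 mm from the hinge line. The lid is a wooden panel 120 x 165 x 8 mm without a knob. When open it stands up from the far rim with its outer face away from the robot
- lid_panel (a joint): lid angle in rad: 0 = shut flat on the box, 1.57 = upright, up to 2.0; starts open at 1.6 to 1.9. Stiff hinge (0.2 N m friction, about 2 N at 100 mm from the hinge line): it stays where it is left, or sinks slowly.
- hasp_pivot (a point): middle of the hasp's hinge line, 3 mm in front of the lid's free edge at mid-thickness of the lid, parallel to the lid's hinge. With the lid shut it is 64.5 mm above the counter and 63 mm in front of the box's centre
- hasp_lip (a point): centre of the out-turned lip at the hasp's free end, 37.5 mm from the hasp's hinge line and 6 mm to the outer side. The hasp is a steel plate 34 mm wide, 3 mm thick, 40 mm long, with a 10 mm wide slot that passes over the staple; the lip stands 12 mm out from the plate's back and is the place to push: hanging down, it ends 4 mm farther out than the staple.
- hasp_plate (a joint): hasp angle to the lid in rad: 0 = hanging square down from the lid's edge (with the lid shut: flat against the box front, over the staple), 1.57 = standing straight out in the plane of the lid, 2.9 = folded back on the lid. Starts at 1.1 to 1.6. Light friction (0.025 N m): it stays where it is put; under 1 N at the lip moves it.
- slab4: one of four alike slabs of table chocolate, brown, 88 (own x) x 50 (own y) x 18 mm thick, 85 to 135 g, shallow scored squares on top; origin at the centre of its underside. This is the TOP slab (underside 66 mm, top 84 mm above the counter at the start), the one to take. The slabs simply lie on each other, each shifted up to 3 mm and turned up to 0.06 rad from the one below.
- slab3: one of four alike slabs of table chocolate, brown, 88 (own x) x 50 (own y) x 18 mm thick, 85 to 135 g, shallow scored squares on top; origin at the centre of its underside. Second from the top.
- slab2: one of four alike slabs of table chocolate, brown, 88 (own x) x 50 (own y) x 18 mm thick, 85 to 135 g, shallow scored squares on top; origin at the centre of its underside. Third from the top.
- slab1: one of four alike slabs of table chocolate, brown, 88 (own x) x 50 (own y) x 18 mm thick, 85 to 135 g, shallow scored squares on top; origin at the centre of its underside. The lowest, on the board.
- board: plain wooden board under the stack, fixed, 130 (own x) x 110 (own y) x 12 mm; origin at the centre of its underside
- jug: glass measuring jug, 104 mm wide, 130 mm high, handle to its own +y reaching 94 mm from the axis; origin at the centre of its underside; bystander
- jar: whitish plastic jar with a white screw-top lid, 80 mm wide, 130 mm high; origin at the centre of its underside; bystander
- bowl: wooden bowl, 150 mm wide, 55 mm high; origin at the centre of its underside; bystander
Not all that is in view belongs to the job. What is shaped like the slab4 but green or white is not meant.

How it is judged:
On the way, in this order (a step that is already met when the one before it is completed fails the run):
1. the top slab lies flat in the keeper box, let go, with the lid still open (x of slab4 in the frame of keeper between -0.03 and 0.03 m and y of slab4 in the frame of keeper between -0.065 and 0.065 m and z of slab4 in the frame of keeper below 0.012 m and angle between slab4's own z axis and vertical below 0.12 rad and value of joint lid_panel above 1 rad and contact force between the fingers and slab4 below 0.3 N and linear speed of slab4 below 0.02 m/s), for 0.2 s.
2. the lid is shut with the hasp still swung clear of the catch (x of slab4 in the frame of keeper between -0.03 and 0.03 m and y of slab4 in the frame of keeper between -0.065 and 0.065 m and z of slab4 in the frame of keeper below 0.012 m and angle between slab4's own z axis and vertical below 0.12 rad and value of joint lid_panel below 0.06 rad and value of joint hasp_plate above 0.5 rad), for 0.1 s.
At the end, for the whole second after the job is handed in: Top slab flat (0.12 rad) on the keeper's floor (underside under 12 mm above the keeper's underside), centre within 30 mm in x, 65 mm in y of the box's centre, at rest; lid under 0.06 rad; hasp under 0.2 rad; other slabs within 20 mm of their start (x of slab4 in the frame of keeper between -0.03 and 0.03 m and y of slab4 in the frame of keeper between -0.065 and 0.065 m and z of slab4 in the frame of keeper below 0.012 m and angle between slab4's own z axis and vertical below 0.12 rad and value of joint lid_panel below 0.06 rad and value of joint hasp_plate below 0.2 rad and linear speed of slab4 below 0.02 m/s and distance of each of slab1, slab2, slab3 from where it was at the start of the episode below 0.02 m); the robot touches nothing.
It fails at once if one of the other three slabs is moved by more than 20 mm (distance of any of slab1, slab2, slab3 from where it was at the start of the episode above 0.02 m).
It fails at once if the jug, jar or bowl is moved by more than 30 mm (distance of any of jug, jar, bowl from where it was at the start of the episode above 0.03 m).
It also fails if it takes over 56 s, if anything falls off the work surface, if the arm or the gripper's body presses on something with over 40 N, if the wrist force passes 120 N, or if a joint passes its speed limit or range.

### The arm

A 6-joint arm with a two-finger parallel gripper is mounted at the origin on the work surface. World frame = base frame: x ahead of the robot, y to its left, z up, the work surface at z = 0. Lengths are in m, angles in rad, forces in N, time in s.
With the tool pointing down it reaches from about 0.325 to 0.75 m from the base axis. Payload 7.6 kg.
Tool frame: the origin (TCP) lies midway between the tips of the shut fingers; the grasp point (between the pads) lies 19 mm behind it; z points along the fingers, y is the line along which they close (so a half turn about z gives the same grasp; the last joint's range is limited). The gripper opens to 85 mm and grips with 20 to 120 N. Pads are 22 mm wide; open, the fingers measure 114 mm over their backs; the gripper's body (76 mm by 85 mm) begins 54 mm behind the grasp point. The pads swing forward as they close: fully open they stand 13 mm farther back than shut.
Start: joints at [1.148, 0.052, 1.401, -0, 1.689, -0.07], TCP at [0.181, 0.493, 0.231] pointing down, gripper open.
Joint ranges: [-2.9, 2.9], [-0.91, 2.17], [0.12, 2.37], [-1.06, 4.2], [0.26, 2.73], [-2.93, 2.93]. Speed limits (rad/s): [2.57, 2.57, 3.01, 3.14, 3.14, 3.14].

### API

Orientations are given as a rotation vector (axis times angle).
In Python, from workcell import state, optics, ctrl gives the robot as it stands.
- The arm moves only by the tool carry_out, never from a script. Its argument "series" is a list of rows, each an object of numbers: "tx", "ty", "tz": the shift along the world's x, y, z scaled (see below); "ax", "ay", "az": the turn, a rotation vector about the world's x, y, z scaled (see below). In form: [{"tx": .., "ty": .., "tz": .., "ax": .., "ay": .., "az": ..}, ...]. A call has 1 to 10 rows; each row shifts and turns the commanded pose from where the row before left it; what a row does not reach is not made up. The controller multiplies each number of a shift by 750 mm and each number of a turn by 2 pi rad. A row lasts 1/8 s, in which the tool goes at most 62.5 mm and 10.7 degrees, less where a joint would pass 70% of its speed; a pose out of reach is approached as far as the arm can. A call with a number of a shift or a turn outside -1 to 1 is refused whole. A call with a gripper value outside its range is refused whole. "gripper" is the opening, from -1 (shut) to 1 (fully open), set as the call begins (left out, the last holds). The fingers move at their own pace and stop on an object; "newtons" is the grip in N (left out, the last holds). Time passes only in rows, so rows that do not move let the fingers close. It gives the time, the measured TCP pose, the force, the opening and the grip force at its end, in the units of the state.
- state(): the state, without advancing time (a new reading comes with each control period).
- optics.grab_frame(name): name is "scene" or "top" or "wrist"; returns a dict with "image" (400x640x3 uint8, red, green, blue), "fovy" (degrees; the focal length in pixels is half the picture's height over the tangent of half this angle, whatever the lens; pixels are square), "cx", "cy" (the principal point, pixels), "origin" and "orientation" of the camera in the world. Camera axes: x right, y up, looking along -z (the intrinsics and any distortion apply to the point x, -y, -z); pixel columns grow to the right and rows downward; lengths in m; the calibration is good to about 2 mm. A picture is of the moment at which its call begins. There is no depth.
- ctrl.hand_in(): hands the job in; it is judged then, once.
The state is a dict: "time": time; "joint_positions": joint angles; "dq": joint speeds; "joint_torque": joint torques, N m; "tcp_pos": TCP position; "ee_rot": TCP orientation; "ft_force": force on the tool from outside, world axes, zero at the start; "moment": the same for the moment, N m; "grip_width": finger opening in m; "gripper_force": force on a finger pad.
Only numpy, scipy, OpenCV 4.12 (cv2) and the standard library are available. Lean on these libraries where they do the work, as an engineer would, in place of code of your own. Each camera call takes 0.05 s, during which the arm holds its last target. There are 200 camera calls.

## Working session

There is one attempt and no reset: what is moved stays moved. The work goes in short steps, Python scripts to look and compute and a tool call to move; the robot and the scene stay as the last step left them, time stands still between calls to the robot, and variables do not carry over. Pictures are saved under pics/ and viewed, at most 10 in all, crops included, and the job is handed in when it is done.

Besides the shell and the picture viewer there is one more tool, called after "Call:" in YAML: its name, and indented under it one key for each argument. carry_out: Moves the arm, as the interface text tells. Shifts and turns lie within -1 to 1; 1 stands for 750 mm of shift or 2 pi rad of turn. Its arguments: {"type":"object","properties":{"series":{"type":"array","items":{"type":"object","properties":{"tx":{"type":"number","minimum":-1,"maximum":1},"ty":{"type":"number","minimum":-1,"maximum":1},"tz":{"type":"number","minimum":-1,"maximum":1},"ax":{"type":"number","minimum":-1,"maximum":1},"ay":{"type":"number","minimum":-1,"maximum":1},"az":{"type":"number","minimum":-1,"maximum":1}}}},"gripper":{"type":"number"},"newtons":{"type":"number"}},"required":["series"]}

```bash
mkdir -p pics; ls
cat > h.py <<'E'
import numpy as np,cv2
from workcell import state,optics,ctrl
def grab(n,save=None):
    f=optics.grab_frame(n)
    if save: cv2.imwrite('pics/'+save,f['image'][:,:,::-1])
    return f
E
python3 - <<'E'
from h import *
import pickle
fs={}
for n in ['scene','top','wrist']:
    f=grab(n,n+'0.png'); fs[n]=f
    print(n,{k:v for k,v in f.items() if k!='image'})
pickle.dump(fs,open('f0.pkl','wb'))
print(state())
E
```

```text
pics
scene {'fovy': 48.433620161889216, 'cx': 324.68238014855797, 'cy': 205.2004066537796, 'origin': array([ 1.65327834, -0.25519769,  0.81429063]), 'orientation': array([0.81928   , 0.65212029, 1.18033128])}
top {'fovy': 51.31018476520322, 'cx': 319.17282889830045, 'cy': 193.137126755668, 'origin': array([0.40280624, 0.00489148, 1.1344575 ]), 'orientation': array([ 0.14912616, -0.13403169, -1.58750135])}
wrist {'fovy': 68.93745482103648, 'cx': 319.6041502045026, 'cy': 198.97400306376935, 'origin': array([0.11383558, 0.51809398, 0.3733977 ]), 'orientation': array([-0.24926618, -0.1737559 ,  1.20972357])}
{'time': 0.15, 'joint_positions': array([ 1.14768738e+00,  5.26924751e-02,  1.40147134e+00,  9.69528800e-06,
        1.68859329e+00, -7.02918065e-02]), 'dq': array([-0.00043154,  0.00081777, -0.00340233, -0.00112618, -0.0001373 ,
       -0.00097566]), 'joint_torque': array([ 9.08538714e-04, -3.81953394e+01, -3.60421300e+01, -1.80016940e-05,
        4.63574252e-03,  1.35909801e-05]), 'tcp_pos': array([0.18129187, 0.49247209, 0.23067587]), 'ee_rot': array([-5.51280481e-01, -3.09254681e+00,  1.76988349e-03]), 'ft_force': array([-0.29317014,  0.68553275,  0.71763694]), 'moment': array([-0.03747164, -0.01210835, -0.0221202 ]), 'gripper_force': 0.0, 'grip_width': 0.08570321845036417}
```

View pics/top0.png

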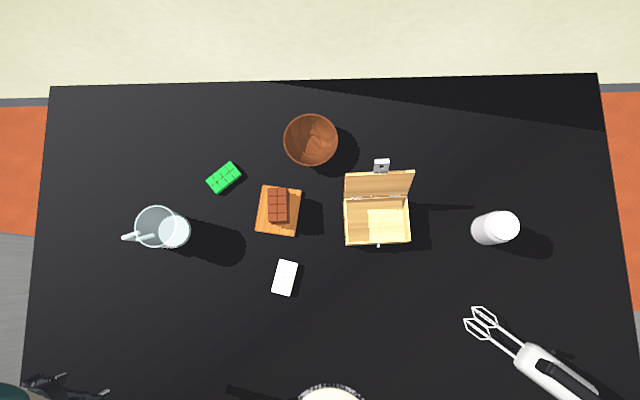

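View pics/scene0.png

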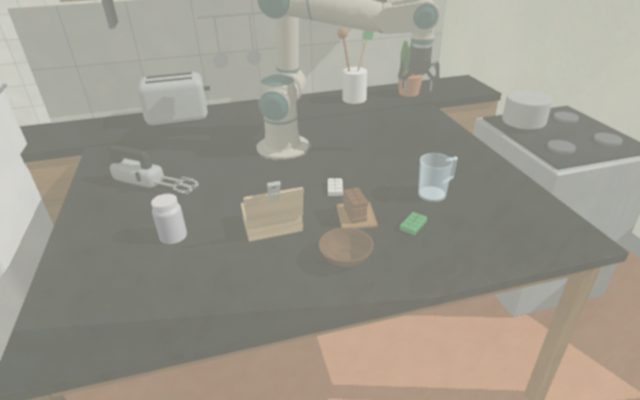

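The brown stack is at top (278,205) and scene (355,203). Its lookalikes are the green slab at top (223,177) and the white slab at top (285,278). The description says brown, so I choose the stack. The box spans about (345–411, 170–246) in top, with its front towards the robot. I'll check this in close crops.

Run:
```python
import cv2
a=cv2.imread('pics/top0.png')[150:260,240:430]; cv2.imwrite('pics/c1.png',cv2.resize(a,None,fx=4.2,fy=4.2,interpolation=cv2.INTER_CUBIC))
a=cv2.imread('pics/scene0.png')[170:270,230:390]; cv2.imwrite('pics/c2.png',cv2.resize(a,None,fx=5,fy=5,interpolation=cv2.INTER_CUBIC))
```

```text
(no output)
```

View pics/c1.png

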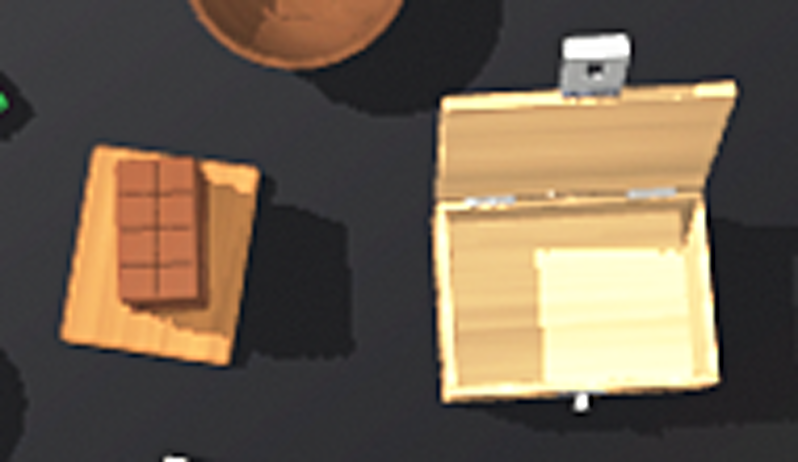

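View pics/c2.png

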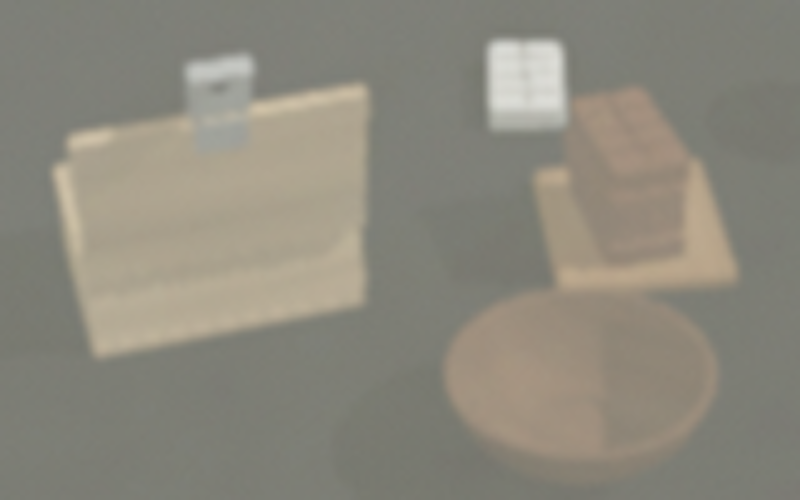

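The top crop c1 shows the slab's top face at (117,160),(193,157),(197,300),(120,304). It also shows the box front rim at (442,400)–(718,383), the hinge line at about y=200, the lid edge at (441,97)–(735,84), the catch at (581,408) and the hasp standing out at (595,65). Scene crop c2 shows the lid's back face and the same slab corners. Next I'll fit poses from both views.

```bash
cat >> h.py <<'E'
import pickle
from scipy.spatial.transform import Rotation as R
from scipy.optimize import least_squares
def proj(f,P):
    P=np.atleast_2d(P); c=(P-f['origin'])@R.from_rotvec(f['orientation']).as_matrix()
    F=200/np.tan(np.radians(f['fovy'])/2)
    return np.c_[f['cx']-F*c[:,0]/c[:,2], f['cy']+F*c[:,1]/c[:,2]]
def pose(p,L):  # p=x,y,z,yaw
    return R.from_euler('z',p[3]).apply(np.atleast_2d(L))+p[:3]
def uc(c,s,o): return (np.array(c,float)+.5)/s-.5+o
E
cat > fit.py <<'E'
from h import *
fs=pickle.load(open('f0.pkl','rb'))
T=lambda c:uc(c,4.2,[240,150]); S=lambda c:uc(c,5,[230,170])
L=np.array([[44,25],[44,-25],[-44,-25],[-44,25]])/1000; L=np.c_[L,0*L[:,0]]
to=T([[117,160],[193,157],[197,300],[120,304]]); so=S([[688,158],[612,172],[568,98],[638,86]])
def rs(p):
    P=pose(p,L); return np.r_[proj(fs['top'],P)-to,proj(fs['scene'],P)-so].ravel()
r=least_squares(rs,[.42,.08,.08,0]); print('slab top',r.x.round(4),'res px',r.fun.reshape(-1,2).round(1).tolist())
def lid(a,l,y,t): # hinge at (60,.,60.5): l along lid from hinge, t outward thickness
    return [.06-l*np.cos(a)+t*np.sin(a), y, .0605+l*np.sin(a)+t*np.cos(a)]
def bp(p):
    a=p[4]
    tl=[[-.06,.0825,.06],[-.06,-.0825,.06],[-.071,0,.0425+.005],lid(a,.12,.0825,0),lid(a,.12,-.0825,0)]
    sl=[[.06,-.0825,0],[.06,.0825,0],lid(a,.12,-.0825,.008),lid(a,.12,.0825,.008),[-.06,-.0825,.06]]
    return pose(p,tl),pose(p,sl)
bt=T([[442,400],[718,383],[581,408],[441,107],[732,97]]); bs=S([[97,355],[365,303],[71,149],[367,100],[55,168]])
def rb(p):
    A,B=bp(p); return np.r_[proj(fs['top'],A)-bt,proj(fs['scene'],B)-bs].ravel()
r=least_squares(rb,[.4,-.1,0,0,1.7]); print('box',r.x.round(4),'res',r.fun.reshape(-1,2).round(1).tolist())
p=r.x;a=p[4]
# hasp: pivot 3mm beyond edge, mid thickness ; angle h: lip
def lip(h,p=p):
    a=p[4]; u=np.array([-np.cos(a),np.sin(a)]); n=np.array([np.sin(a),np.cos(a)]) # u along lid, n outward
    pv=np.array([.06,.0605])+.123*u+.004*n
    d=np.sin(h)*u-np.cos(h)*n; o=np.cos(h)*u+np.sin(h)*n
    q=pv+.0375*d+.006*o; return pose(p,[q[0],0,q[1]])[0]
# lip centres in images
for h in np.arange(.9,1.8,.1): print(round(h,1),proj(fs['top'],lip(h)).round(1),proj(fs['scene'],lip(h)).round(1),lip(h).round(3))
print('seen lip',T([597,48]),S([220,68]))
print('catch',pose(p,[-.071,0,.0425]),'lid edge',pose(p,lid(a,.12,0,.004)))
E
python3 fit.py
```

```text
slab top [0.5676 0.1216 0.0813 0.0189] res px [[-0.5, 0.2], [0.8, 0.1], [0.7, 0.0], [-0.6, -0.2], [0.5, -0.0], [-0.1, 0.1], [-0.6, 0.1], [0.5, -0.2]]
box [ 0.5259 -0.1339 -0.0038  0.0246  1.8685] res [[1.1, -0.7], [-0.5, 0.4], [-0.3, 0.5], [0.1, 0.4], [0.5, -0.5], [0.0, 0.3], [0.2, 0.1], [0.1, 0.2], [0.6, -0.4], [0.3, -0.3]]
0.9 [[381.9 171.5]] [[272.1 179.3]] [ 0.618 -0.132  0.21 ]
1.0 [[381.9 169.8]] [[272.3 179.8]] [ 0.621 -0.132  0.211]
1.1 [[381.7 168.2]] [[272.6 180.4]] [ 0.625 -0.131  0.211]
1.2 [[381.6 166.6]] [[272.9 181.1]] [ 0.629 -0.131  0.211]
1.3 [[381.5 165. ]] [[273.2 182. ]] [ 0.633 -0.131  0.21 ]
1.4 [[381.3 163.5]] [[273.5 182.9]] [ 0.636 -0.131  0.21 ]
1.5 [[381.1 162.2]] [[273.8 184. ]] [ 0.64  -0.131  0.208]
1.6 [[380.9 160.9]] [[274.1 185.2]] [ 0.643 -0.131  0.207]
1.7 [[380.7 159.7]] [[274.4 186.4]] [ 0.647 -0.131  0.205]
seen lip [381.76190476 161.04761905] [273.6 183.2]
catch [[ 0.45489151 -0.13563285  0.03873075]] lid edge [[ 0.62486556 -0.13145222  0.17027816]]
```

Both views agree. The slab top is at z≈0.081–0.084, centred at (0.568, 0.122). The box is at (0.526, −0.134) with yaw 0.025, the lid is at 1.87 rad and the hasp at about 1.5. I'll move above the stack.

Call:
carry_out:
  series:
    - {"tx": 0.0515, "ty": -0.0494, "az": 0.0059}
    - {"tx": 0.0515, "ty": -0.0494, "az": 0.0059}
    - {"tx": 0.0515, "ty": -0.0494, "az": 0.0059}
    - {"tx": 0.0515, "ty": -0.0494, "az": 0.0059}
    - {"tx": 0.0515, "ty": -0.0494, "az": 0.0059}
    - {"tx": 0.0515, "ty": -0.0494, "az": 0.0059}
    - {"tx": 0.0515, "ty": -0.0494, "az": 0.0059}
    - {"tx": 0.0515, "ty": -0.0494, "az": 0.0059}
    - {"tx": 0.0515, "ty": -0.0494, "az": 0.0059}
    - {"tx": 0.0515, "ty": -0.0494, "az": 0.006}
  gripper: 1
  newtons: 25

```text
schema error: expected keys tx, ty, tz, ax, ay, az
```

Run:
```python
from h import *
f=grab('wrist','w1.png');pickle.dump(f,open('w1.pkl','wb'));s=state();print(s['tcp_pos'],s['joint_positions'],R.from_rotvec(s['ee_rot']).as_matrix()[:,1],s['ft_force'])
L=np.array([[44,25],[44,-25],[-44,-25],[-44,25]])/1000; L=np.c_[L,0*L[:,0]]
print(proj(f,pose([.5676,.1216,.084,.0189],L)).round(1).tolist())
```

```text
[0.18130126 0.49252703 0.23079108] [ 1.14772703e+00  5.26241049e-02  1.40131405e+00 -1.46183059e-05
  1.68857394e+00 -7.02896686e-02] [ 3.45509024e-01  9.38414978e-01 -9.18186154e-04] [-0.20025812 -0.09136259  0.19012712]
[[204.2, 519.0], [175.4, 526.6], [145.8, 490.7], [175.9, 482.2]]
```

View pics/w1.png

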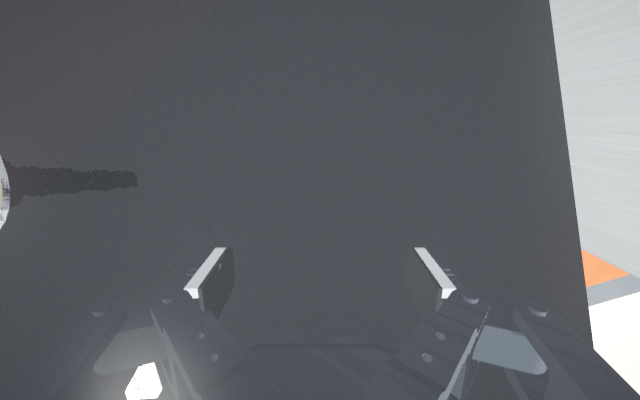

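The call was refused because every row needs all six keys, so the arm didn't move. The wrist view shows only the open fingers at about (210,270) and (430,270). I'll resend the move.

Call:
carry_out:
  series:
    - {"tx": 0.0515, "ty": -0.0494, "tz": 0, "ax": 0, "ay": 0, "az": 0.0059}
    - {"tx": 0.0515, "ty": -0.0494, "tz": 0, "ax": 0, "ay": 0, "az": 0.0059}
    - {"tx": 0.0515, "ty": -0.0494, "tz": 0, "ax": 0, "ay": 0, "az": 0.0059}
    - {"tx": 0.0515, "ty": -0.0494, "tz": 0, "ax": 0, "ay": 0, "az": 0.0059}
    - {"tx": 0.0515, "ty": -0.0494, "tz": 0, "ax": 0, "ay": 0, "az": 0.0059}
    - {"tx": 0.0515, "ty": -0.0494, "tz": 0, "ax": 0, "ay": 0, "az": 0.0059}
    - {"tx": 0.0515, "ty": -0.0494, "tz": 0, "ax": 0, "ay": 0, "az": 0.0059}
    - {"tx": 0.0515, "ty": -0.0494, "tz": 0, "ax": 0, "ay": 0, "az": 0.0059}
    - {"tx": 0.0515, "ty": -0.0494, "tz": 0, "ax": 0, "ay": 0, "az": 0.0059}
    - {"tx": 0.0515, "ty": -0.0494, "tz": 0, "ax": 0, "ay": 0, "az": 0.006}
  gripper: 1
  newtons: 25

```text
time: 1.45
tcp_pos: [0.5687, 0.1208, 0.2311]
ee_rot: [0.031, -3.141, -0.0]
ft_force: [-0.8, 1.1, -0.0]
grip_width: 0.0858
gripper_force: 0.0
```

Run:
```python
from h import *
f=grab('wrist','w2.png');pickle.dump(f,open('w2.pkl','wb'));s=state();print(s['time'],s['tcp_pos'],s['joint_positions'],R.from_rotvec(s['ee_rot']).as_matrix()[:,1],s['ft_force'])
L=np.array([[44,25],[44,-25],[-44,-25],[-44,25]])/1000; L=np.c_[L,0*L[:,0]]
print(proj(f,pose([.5676,.1216,.084,.0189],L)).round(1).tolist())
```

```text
1.5 [0.57166053 0.1160233  0.22999377] [ 0.13813828  0.21812471  1.22181809 -0.0025161   1.70175677 -1.44954148] [-0.01655395  0.99985988 -0.00248915] [ 0.32911233 -3.27342401 -0.67970119]
[[342.7, 225.6], [295.8, 225.6], [293.9, 141.8], [344.8, 141.9]]
```

View pics/w2.png

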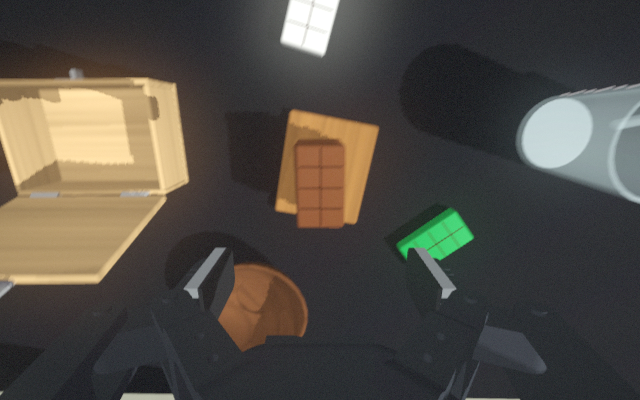

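The close view confirms it: the brown slab's top face is at (295–345, 140–228), matching the prediction to 2 px. Now I descend.

Call:
carry_out:
  series:
    - {"tx": 0, "ty": 0, "tz": -0.04, "ax": 0, "ay": 0, "az": 0}
    - {"tx": 0, "ty": 0, "tz": -0.04, "ax": 0, "ay": 0, "az": 0}
    - {"tx": 0, "ty": 0, "tz": -0.04, "ax": 0, "ay": 0, "az": 0}
    - {"tx": 0, "ty": 0, "tz": -0.04, "ax": 0, "ay": 0, "az": 0}
    - {"tx": 0, "ty": 0, "tz": -0.02, "ax": 0, "ay": 0, "az": 0}
    - {"tx": 0, "ty": 0, "tz": 0, "ax": 0, "ay": 0, "az": 0}
    - {"tx": 0, "ty": 0, "tz": 0, "ax": 0, "ay": 0, "az": 0}

```text
time: 2.38
tcp_pos: [0.5684, 0.1223, 0.0979]
ee_rot: [-0.029, 3.139, 0.001]
ft_force: [-0.5, 0.5, 0.3]
grip_width: 0.0855
gripper_force: 0.0
```

Call:
carry_out:
  series:
    - {"tx": 0, "ty": 0, "tz": -0.025, "ax": 0, "ay": 0, "az": 0}
    - {"tx": 0, "ty": 0, "tz": -0.02, "ax": 0, "ay": 0, "az": 0}
    - {"tx": 0, "ty": 0, "tz": 0, "ax": 0, "ay": 0, "az": 0}
    - {"tx": 0, "ty": 0, "tz": 0, "ax": 0, "ay": 0, "az": 0}

```text
time: 2.88
tcp_pos: [0.5677, 0.1222, 0.0626]
ee_rot: [-0.029, 3.141, 0.0]
ft_force: [-0.7, -0.0, 0.6]
grip_width: 0.0853
gripper_force: 0.0
```

Call:
carry_out:
  series:
    - {"tx": 0, "ty": 0, "tz": 0, "ax": 0, "ay": 0, "az": 0}
    - {"tx": 0, "ty": 0, "tz": 0, "ax": 0, "ay": 0, "az": 0}
    - {"tx": 0, "ty": 0, "tz": 0, "ax": 0, "ay": 0, "az": 0}
    - {"tx": 0, "ty": 0, "tz": 0, "ax": 0, "ay": 0, "az": 0}
    - {"tx": 0, "ty": 0, "tz": 0, "ax": 0, "ay": 0, "az": 0}
    - {"tx": 0, "ty": 0, "tz": 0, "ax": 0, "ay": 0, "az": 0}
  gripper: -0.1
  newtons: 25

```text
time: 3.62
tcp_pos: [0.568, 0.1222, 0.0632]
ee_rot: [-0.029, 3.14, 0.0]
ft_force: [0.2, 0.8, 5.7]
grip_width: 0.0494
gripper_force: 28.2
```

Call:
carry_out:
  series:
    - {"tx": 0, "ty": 0, "tz": 0.008, "ax": 0, "ay": 0, "az": 0}
    - {"tx": 0, "ty": 0, "tz": 0.01, "ax": 0, "ay": 0, "az": 0}
    - {"tx": 0, "ty": 0, "tz": 0.02, "ax": 0, "ay": 0, "az": 0}
    - {"tx": 0, "ty": 0, "tz": 0, "ax": 0, "ay": 0, "az": 0}

```text
time: 4.12
tcp_pos: [0.5686, 0.1223, 0.0931]
ee_rot: [-0.029, 3.138, 0.001]
ft_force: [0.4, 0.0, -0.9]
grip_width: 0.0491
gripper_force: 27.5
```

Run:
```python
from h import *
t=grab('top');w=grab('wrist');s=grab('scene');pickle.dump((t,w,s),open('l.pkl','wb'))
a=cv2.resize(s['image'][170:250,300:420],None,fx=3.3,fy=3.3,interpolation=2)
b=cv2.resize(w['image'][60:310,150:470],None,fx=1.2,fy=1.2)
c=np.zeros((300,790,3),np.uint8);c[:264,:396]=a;c[:,400:784]=b
cv2.imwrite('pics/l1.png',c[:,:,::-1])
```

```text
(no output)
```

View pics/l1.png

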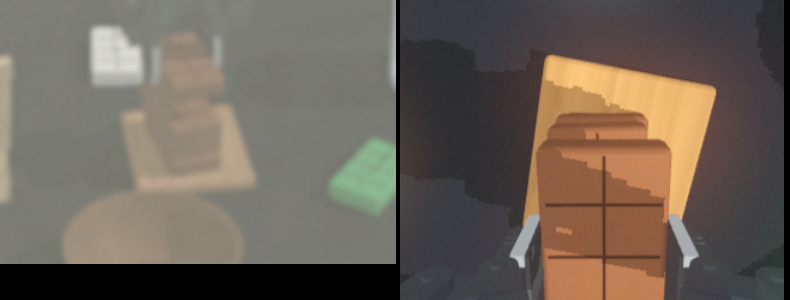

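Only the top slab is lifted. In both halves of the picture the two or three slabs below stay in place on the board. Next I carry it over the box.

Call:
carry_out:
  series:
    - {"tx": -0.012, "ty": 0, "tz": 0.035, "ax": 0, "ay": 0, "az": 0}
    - {"tx": -0.0225, "ty": 0, "tz": 0.035, "ax": 0, "ay": 0, "az": 0.001}
    - {"tx": -0.0225, "ty": -0.025, "tz": 0.03, "ax": 0, "ay": 0, "az": 0}
    - {"tx": 0, "ty": -0.055, "tz": 0, "ax": 0, "ay": 0, "az": 0}
    - {"tx": 0, "ty": -0.055, "tz": 0, "ax": 0, "ay": 0, "az": 0}
    - {"tx": 0, "ty": -0.055, "tz": 0, "ax": 0, "ay": 0, "az": 0}
    - {"tx": 0, "ty": -0.055, "tz": 0, "ax": 0, "ay": 0, "az": 0}
    - {"tx": 0, "ty": -0.055, "tz": 0, "ax": 0, "ay": 0, "az": 0}
    - {"tx": 0, "ty": -0.0417, "tz": 0, "ax": 0, "ay": 0, "az": 0}
    - {"tx": 0, "ty": 0, "tz": 0, "ax": 0, "ay": 0, "az": 0}

```text
time: 5.52
tcp_pos: [0.5244, -0.1358, 0.1654]
ee_rot: [0.034, -3.14, -0.0]
ft_force: [-0.4, 0.2, -1.6]
grip_width: 0.0496
gripper_force: 27.4
```

Run:
```python
from h import *
w=grab('wrist','w3.png');pickle.dump(w,open('w3.pkl','wb'));s=state();print(s['tcp_pos'],s['ee_rot'],s['grip_width'])
p=[.5259,-.1339,0,.0246]
print(proj(w,pose(p,[[-.06,.0825,.06],[-.06,-.0825,.06],[.06,.0825,.06],[.06,-.0825,.06],[-.055,.0775,.06],[-.055,-.0775,.06],[-.071,0,.0475]])).round(1).tolist())
```

```text
[ 0.52455183 -0.13461473  0.16545939] [ 3.62614591e-02 -3.14038738e+00 -1.11869599e-03] 0.04961122940612222
[[419.7, 130.1], [221.1, 130.6], [407.8, 260.1], [233.4, 260.6], [413.2, 136.2], [227.6, 136.7], [320.3, 116.4]]
```

View pics/w3.png

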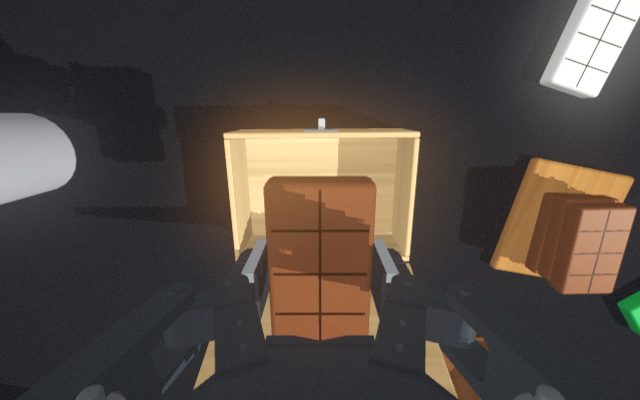

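The box front rim is seen at (225,131)–(418,130) against a prediction of 221–420. The catch is at (321,123). Aligned within about 2 mm, so I lower the slab.

Call:
carry_out:
  series:
    - {"tx": 0, "ty": 0, "tz": -0.04, "ax": 0, "ay": 0, "az": 0}
    - {"tx": 0, "ty": 0, "tz": -0.05, "ax": 0, "ay": 0, "az": 0}
    - {"tx": 0, "ty": 0, "tz": -0.05, "ax": 0, "ay": 0, "az": 0}
    - {"tx": 0, "ty": 0, "tz": -0.04, "ax": 0, "ay": 0, "az": 0}
    - {"tx": 0, "ty": 0, "tz": -0.02, "ax": 0, "ay": 0, "az": 0}
    - {"tx": 0, "ty": 0, "tz": -0.005, "ax": 0, "ay": 0, "az": 0}
    - {"tx": 0, "ty": 0, "tz": 0, "ax": 0, "ay": 0, "az": 0}
    - {"tx": 0, "ty": 0, "tz": 0, "ax": 0, "ay": 0, "az": 0}

```text
time: 6.58
tcp_pos: [0.5257, -0.1343, 0.0137]
ee_rot: [-0.039, 3.139, -0.001]
ft_force: [0.2, -0.3, -0.7]
grip_width: 0.0494
gripper_force: 27.4
```

Call:
carry_out:
  series:
    - {"tx": 0, "ty": 0, "tz": -0.004, "ax": 0, "ay": 0, "az": 0}
    - {"tx": 0, "ty": 0, "tz": -0.004, "ax": 0, "ay": 0, "az": 0}
    - {"tx": 0, "ty": 0, "tz": -0.003, "ax": 0, "ay": 0, "az": 0}
    - {"tx": 0, "ty": 0, "tz": 0, "ax": 0, "ay": 0, "az": 0}
    - {"tx": 0, "ty": 0, "tz": 0, "ax": 0, "ay": 0, "az": 0}

```text
time: 7.2
tcp_pos: [0.5249, -0.1341, 0.0041]
ee_rot: [-0.039, 3.141, 0.0]
ft_force: [0.7, -0.1, -1.4]
grip_width: 0.0495
gripper_force: 27.4
```

Call:
carry_out:
  series:
    - {"tx": 0, "ty": 0, "tz": -0.002, "ax": 0, "ay": 0, "az": 0}
    - {"tx": 0, "ty": 0, "tz": 0, "ax": 0, "ay": 0, "az": 0}

```text
time: 7.45
tcp_pos: [0.5248, -0.1341, 0.0025]
ee_rot: [0.039, -3.141, -0.0]
ft_force: [-0.2, -0.3, -1.5]
grip_width: 0.0493
gripper_force: 27.4
```

Call:
carry_out:
  series:
    - {"tx": 0, "ty": 0, "tz": 0, "ax": 0, "ay": 0, "az": 0}
    - {"tx": 0, "ty": 0, "tz": 0, "ax": 0, "ay": 0, "az": 0}
    - {"tx": 0, "ty": 0, "tz": 0, "ax": 0, "ay": 0, "az": 0}
    - {"tx": 0, "ty": 0, "tz": 0, "ax": 0, "ay": 0, "az": 0}
  gripper: 0.6

```text
time: 7.95
tcp_pos: [0.5249, -0.1341, 0.0026]
ee_rot: [-0.039, 3.141, 0.0]
ft_force: [-0.1, 0.0, 0.4]
grip_width: 0.0683
gripper_force: 0.0
```

Call:
carry_out:
  series:
    - {"tx": 0, "ty": 0, "tz": 0.02, "ax": 0, "ay": 0, "az": 0}
    - {"tx": 0, "ty": 0, "tz": 0.04, "ax": 0, "ay": 0, "az": 0}
    - {"tx": 0, "ty": 0, "tz": 0.06, "ax": 0, "ay": 0, "az": 0}
    - {"tx": 0, "ty": 0, "tz": 0.07, "ax": 0, "ay": 0, "az": 0}
    - {"tx": 0, "ty": 0, "tz": 0.07, "ax": 0, "ay": 0, "az": 0}
    - {"tx": 0, "ty": 0, "tz": 0, "ax": 0, "ay": 0, "az": 0}

```text
time: 8.7
tcp_pos: [0.5269, -0.1347, 0.2043]
ee_rot: [-0.039, 3.131, -0.006]
ft_force: [-0.4, -0.6, -0.1]
grip_width: 0.0685
gripper_force: 0.0
```

Run:
```python
from h import *
t=grab('top');w=grab('wrist');s=grab('scene');pickle.dump((t,w,s),open('p.pkl','wb'))
a=cv2.resize(s['image'][160:250,225:345],None,fx=3.3,fy=3.3,interpolation=2)
b=cv2.resize(w['image'][50:330,150:490],None,fx=1.14,fy=1.14)
c=np.zeros((330,790,3),np.uint8);c[:a.shape[0],:396]=a;c[:b.shape[0],400:400+b.shape[1]]=b
cv2.imwrite('pics/p1.png',c[:,:,::-1]); print(state()['tcp_pos'])
```

```text
[ 0.52444511 -0.1339267   0.19697101]
```

View pics/p1.png

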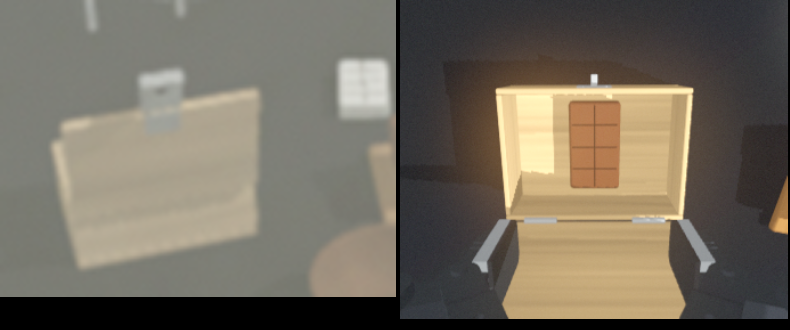

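The slab lies flat and free in the box at about (594,144) in the right half. The lid and hasp are unmoved. Next I shut the fingers and go over the lid to its outer side, off to the −y side and clear of the hasp.

Call:
carry_out:
  series:
    - {"tx": 0, "ty": -0.028, "tz": 0.033, "ax": 0, "ay": 0, "az": 0}
    - {"tx": 0, "ty": -0.028, "tz": 0.033, "ax": 0, "ay": 0, "az": 0}
    - {"tx": 0, "ty": -0.029, "tz": 0.033, "ax": 0, "ay": 0, "az": 0}
    - {"tx": 0.05, "ty": 0, "tz": 0, "ax": 0, "ay": 0, "az": 0}
    - {"tx": 0.055, "ty": 0, "tz": 0, "ax": 0, "ay": 0, "az": 0}
    - {"tx": 0.055, "ty": 0, "tz": 0, "ax": 0, "ay": 0, "az": 0}
    - {"tx": 0.055, "ty": 0, "tz": 0, "ax": 0, "ay": 0, "az": 0}
    - {"tx": 0, "ty": 0, "tz": 0, "ax": 0, "ay": 0, "az": 0}
    - {"tx": 0, "ty": 0, "tz": 0, "ax": 0, "ay": 0, "az": 0}
  gripper: -1

```text
time: 9.98
tcp_pos: [0.6856, -0.1978, 0.2703]
ee_rot: [0.039, -3.139, -0.001]
ft_force: [0.6, -0.2, -0.1]
grip_width: 0.0003
gripper_force: 0.0
```

Call:
carry_out:
  series:
    - {"tx": 0, "ty": 0, "tz": -0.04, "ax": 0, "ay": 0, "az": 0}
    - {"tx": 0, "ty": 0, "tz": -0.04, "ax": 0, "ay": 0, "az": 0}
    - {"tx": 0, "ty": 0, "tz": -0.04, "ax": 0, "ay": 0, "az": 0}
    - {"tx": 0, "ty": 0, "tz": -0.04, "ax": 0, "ay": 0, "az": 0}
    - {"tx": 0, "ty": 0, "tz": 0, "ax": 0, "ay": 0, "az": 0}
    - {"tx": 0, "ty": 0, "tz": 0, "ax": 0, "ay": 0, "az": 0}

```text
time: 10.72
tcp_pos: [0.6862, -0.1981, 0.1547]
ee_rot: [-0.038, 3.138, -0.002]
ft_force: [-0.5, -0.2, -0.2]
grip_width: -0.0001
gripper_force: 0.0
```

Call:
carry_out:
  series:
    - {"tx": -0.026, "ty": 0, "tz": 0, "ax": 0, "ay": 0, "az": 0}
    - {"tx": -0.026, "ty": 0, "tz": 0, "ax": 0, "ay": 0, "az": 0}
    - {"tx": -0.018, "ty": 0, "tz": 0, "ax": 0, "ay": 0, "az": 0}
    - {"tx": -0.018, "ty": 0, "tz": 0, "ax": 0, "ay": 0, "az": 0}
    - {"tx": -0.018, "ty": 0, "tz": 0, "ax": 0, "ay": 0, "az": 0}
    - {"tx": 0, "ty": 0, "tz": 0, "ax": 0, "ay": 0, "az": 0}

```text
time: 11.48
tcp_pos: [0.6069, -0.1983, 0.1548]
ee_rot: [-0.038, 3.138, -0.002]
ft_force: [0.6, -0.1, -0.3]
grip_width: 0.0003
gripper_force: 0.0
```

Call:
carry_out:
  series:
    - {"tx": -0.017, "ty": 0, "tz": 0, "ax": 0, "ay": 0, "az": 0}
    - {"tx": -0.017, "ty": 0, "tz": 0, "ax": 0, "ay": 0, "az": 0}
    - {"tx": -0.02, "ty": 0, "tz": -0.003, "ax": 0, "ay": 0, "az": 0}
    - {"tx": -0.02, "ty": 0, "tz": -0.004, "ax": 0, "ay": 0, "az": 0}
    - {"tx": 0, "ty": 0, "tz": 0, "ax": 0, "ay": 0, "az": 0}

```text
time: 12.1
tcp_pos: [0.5513, -0.198, 0.1476]
ee_rot: [-0.038, 3.14, -0.001]
ft_force: [1.1, -0.2, 1.1]
grip_width: -0.0001
gripper_force: 0.0
```

Run:
```python
from h import *
t=grab('top');s=grab('scene');w=grab('wrist')
a=cv2.resize(s['image'][140:260,215:345],None,fx=3,fy=3,interpolation=2)
b=cv2.resize(t['image'][130:270,330:450],None,fx=2.6,fy=2.6,interpolation=2)
c=np.zeros((366,710,3),np.uint8);c[:a.shape[0],:390]=a;c[:b.shape[0],394:394+b.shape[1]]=b
cv2.imwrite('pics/q1.png',c[:,:,::-1]); print(state()['tcp_pos'],state()['ft_force'])
```

```text
[ 0.55185856 -0.19790409  0.14722249] [-0.53252726  0.633983   -0.0575912 ]
```

View pics/q1.png

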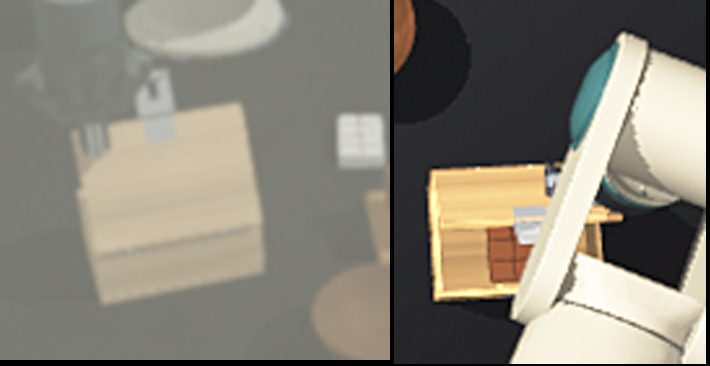

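The picture shows the lid swung to about 1 rad by the finger at its outer face. The hasp is still standing out at about (155,105) in the left half, and the slab is visible inside. That was my tenth view, so I continue by numbers.

Call:
carry_out:
  series:
    - {"tx": -0.016, "ty": 0, "tz": -0.011, "ax": 0, "ay": 0, "az": 0}
    - {"tx": -0.016, "ty": 0, "tz": -0.011, "ax": 0, "ay": 0, "az": 0}
    - {"tx": -0.012, "ty": 0, "tz": -0.016, "ax": 0, "ay": 0, "az": 0}
    - {"tx": -0.012, "ty": 0, "tz": -0.016, "ax": 0, "ay": 0, "az": 0}
    - {"tx": -0.005, "ty": 0, "tz": -0.013, "ax": 0, "ay": 0, "az": 0}
    - {"tx": -0.005, "ty": 0, "tz": -0.013, "ax": 0, "ay": 0, "az": 0}
    - {"tx": 0, "ty": 0, "tz": 0, "ax": 0, "ay": 0, "az": 0}

```text
time: 13.12
tcp_pos: [0.5012, -0.1976, 0.0856]
ee_rot: [0.039, -3.14, -0.002]
ft_force: [0.1, 0.3, 0.8]
grip_width: -0.0001
gripper_force: 0.0
```

Call:
carry_out:
  series:
    - {"tx": -0.003, "ty": 0, "tz": -0.01, "ax": 0, "ay": 0, "az": 0}
    - {"tx": -0.002, "ty": 0, "tz": -0.01, "ax": 0, "ay": 0, "az": 0}
    - {"tx": 0, "ty": 0, "tz": -0.005, "ax": 0, "ay": 0, "az": 0}
    - {"tx": 0, "ty": 0, "tz": -0.004, "ax": 0, "ay": 0, "az": 0}
    - {"tx": 0, "ty": 0, "tz": 0, "ax": 0, "ay": 0, "az": 0}
    - {"tx": 0, "ty": 0, "tz": 0, "ax": 0, "ay": 0, "az": 0}

```text
time: 13.88
tcp_pos: [0.4977, -0.1979, 0.0682]
ee_rot: [0.039, -3.141, 0.0]
ft_force: [-14.5, 5.9, 24.8]
grip_width: 0.0001
gripper_force: 12.5
```

The lid is firmly shut: the tip is at z=0.0682 against a lid top of 0.0685, with 25 N reaction. Next I lift off and go above the hasp.

Call:
carry_out:
  series:
    - {"tx": 0, "ty": 0, "tz": 0.02, "ax": 0, "ay": 0, "az": 0}
    - {"tx": 0, "ty": 0, "tz": 0.03, "ax": 0, "ay": 0, "az": 0}
    - {"tx": 0, "ty": 0, "tz": 0.04, "ax": 0, "ay": 0, "az": 0}
    - {"tx": -0.031, "ty": 0.028, "tz": 0, "ax": 0, "ay": 0, "az": 0}
    - {"tx": -0.031, "ty": 0.028, "tz": 0, "ax": 0, "ay": 0, "az": 0}
    - {"tx": -0.031, "ty": 0.027, "tz": 0, "ax": 0, "ay": 0, "az": 0}
    - {"tx": 0, "ty": 0, "tz": 0, "ax": 0, "ay": 0, "az": 0}
    - {"tx": 0, "ty": 0, "tz": 0, "ax": 0, "ay": 0, "az": 0}

```text
time: 14.88
tcp_pos: [0.4286, -0.1359, 0.1326]
ee_rot: [-0.039, 3.141, -0.001]
ft_force: [-0.2, -0.6, -0.1]
grip_width: 0.0
gripper_force: 0.0
```

Call:
carry_out:
  series:
    - {"tx": 0, "ty": 0, "tz": -0.026, "ax": 0, "ay": 0, "az": 0}
    - {"tx": 0, "ty": 0, "tz": -0.026, "ax": 0, "ay": 0, "az": 0}
    - {"tx": 0, "ty": 0, "tz": -0.015, "ax": 0, "ay": 0, "az": 0}
    - {"tx": 0, "ty": 0, "tz": -0.01, "ax": 0, "ay": 0, "az": 0}
    - {"tx": 0, "ty": 0, "tz": -0.01, "ax": 0, "ay": 0, "az": 0}
    - {"tx": 0, "ty": 0, "tz": -0.01, "ax": 0, "ay": 0, "az": 0}
    - {"tx": 0, "ty": 0, "tz": -0.01, "ax": 0, "ay": 0, "az": 0}
    - {"tx": 0, "ty": 0, "tz": 0, "ax": 0, "ay": 0, "az": 0}

```text
time: 15.88
tcp_pos: [0.4278, -0.1354, 0.0515]
ee_rot: [0.039, -3.14, -0.001]
ft_force: [0.0, 0.1, -0.1]
grip_width: 0.0002
gripper_force: 0.0
```

Call:
carry_out:
  series:
    - {"tx": 0, "ty": 0, "tz": -0.006, "ax": 0, "ay": 0, "az": 0}
    - {"tx": 0, "ty": 0, "tz": -0.006, "ax": 0, "ay": 0, "az": 0}
    - {"tx": 0, "ty": 0, "tz": -0.005, "ax": 0, "ay": 0, "az": 0}
    - {"tx": 0, "ty": 0, "tz": 0, "ax": 0, "ay": 0, "az": 0}

```text
time: 16.38
tcp_pos: [0.4276, -0.1354, 0.0388]
ee_rot: [0.039, -3.14, -0.001]
ft_force: [-1.2, -0.2, 0.1]
grip_width: 0.0001
gripper_force: 0.0
```

Run:
```python
from h import *
w=grab('wrist','w9.png');pickle.dump(w,open('w9.pkl','wb'));print(state()['tcp_pos'],state()['ft_force'])
p=[.5259,-.1339,0,.0246]
print(proj(w,pose(p,[[-.06,.0825,.0605],[-.06,-.0825,.0605],[-.06,.0825,.0685],[-.06,-.0825,.0685],[-.063,0,.0645]])).round(1).tolist())
for x in (225,240,400,415): print(x,[ (y,w['image'][y,x].tolist()) for y in range(110,260,6)])
```

```text
[ 0.42768218 -0.13547287  0.03890045] [-0.41720471 -0.29578076 -0.09849331]
[[479.1, 340.4], [152.5, 340.6], [487.9, 352.9], [143.4, 353.1], [315.9, 341.6]]
225 [(110, [137, 142, 149]), (116, [140, 142, 150]), (122, [138, 144, 150]), (128, [139, 142, 150]), (134, [136, 141, 149]), (140, [138, 143, 150]), (146, [137, 140, 147]), (152, [137, 141, 149]), (158, [138, 142, 150]), (164, [140, 142, 149]), (170, [138, 141, 150]), (176, [115, 119, 124]), (182, [114, 117, 126]), (188, [116, 119, 126]), (194, [115, 116, 123]), (200, [115, 116, 125]), (206, [114, 118, 126]), (212, [126, 129, 137]), (218, [140, 144, 150]), (224, [142, 144, 150]), (230, [141, 144, 151]), (236, [121, 124, 126]), (242, [120, 121, 123]), (248, [126, 127, 128]), (254, [126, 128, 127])]
240 [(110, [139, 143, 151]), (116, [137, 142, 148]), (122, [139, 142, 149]), (128, [138, 141, 151]), (134, [139, 143, 151]), (140, [138, 142, 149]), (146, [137, 141, 148]), (152, [138, 141, 150]), (158, [137, 139, 149]), (164, [140, 143, 151]), (170, [140, 143, 150]), (176, [138, 143, 150]), (182, [115, 118, 126]), (188, [113, 117, 124]
[... 776 characters left out ...]
(236, [144, 147, 153]), (242, [143, 146, 150]), (248, [145, 148, 152]), (254, [147, 149, 154])]
415 [(110, [138, 143, 149]), (116, [138, 142, 150]), (122, [137, 142, 148]), (128, [137, 141, 149]), (134, [140, 144, 151]), (140, [141, 144, 150]), (146, [138, 142, 150]), (152, [139, 143, 150]), (158, [137, 142, 148]), (164, [137, 142, 149]), (170, [138, 141, 150]), (176, [139, 142, 150]), (182, [141, 144, 151]), (188, [140, 142, 151]), (194, [141, 144, 152]), (200, [140, 145, 151]), (206, [140, 144, 151]), (212, [143, 145, 150]), (218, [140, 145, 151]), (224, [141, 145, 151]), (230, [143, 146, 152]), (236, [142, 145, 150]), (242, [145, 147, 154]), (248, [147, 149, 153]), (254, [147, 149, 152])]
```

Call:
carry_out:
  series:
    - {"tx": 0, "ty": 0, "tz": 0.006, "ax": 0, "ay": 0, "az": 0}
    - {"tx": -0.015, "ty": 0, "tz": 0, "ax": 0, "ay": 0, "az": 0}
    - {"tx": -0.015, "ty": 0, "tz": 0, "ax": 0, "ay": 0, "az": 0}
    - {"tx": 0, "ty": 0, "tz": -0.017, "ax": 0, "ay": 0, "az": 0}
    - {"tx": 0, "ty": 0, "tz": -0.017, "ax": 0, "ay": 0, "az": 0}
    - {"tx": 0, "ty": 0, "tz": 0, "ax": 0, "ay": 0, "az": 0}
    - {"tx": 0, "ty": 0, "tz": 0, "ax": 0, "ay": 0, "az": 0}

```text
time: 17.3
tcp_pos: [0.4058, -0.1356, 0.0182]
ee_rot: [0.039, -3.141, -0.0]
ft_force: [0.3, 0.4, -0.1]
grip_width: 0.0004
gripper_force: 0.0
```

Call:
carry_out:
  series:
    - {"tx": 0.01, "ty": 0, "tz": 0, "ax": 0, "ay": 0, "az": 0}
    - {"tx": 0.01, "ty": 0, "tz": 0, "ax": 0, "ay": 0, "az": 0}
    - {"tx": 0.01, "ty": 0, "tz": 0, "ax": 0, "ay": 0, "az": 0}
    - {"tx": 0.007, "ty": 0, "tz": 0, "ax": 0, "ay": 0, "az": 0}
    - {"tx": 0.006, "ty": 0, "tz": 0, "ax": 0, "ay": 0, "az": 0}
    - {"tx": 0, "ty": 0, "tz": 0, "ax": 0, "ay": 0, "az": 0}
    - {"tx": 0, "ty": 0, "tz": 0, "ax": 0, "ay": 0, "az": 0}

```text
time: 18.18
tcp_pos: [0.4381, -0.1357, 0.0186]
ee_rot: [-0.039, 3.141, -0.0]
ft_force: [-0.2, -0.7, 0.7]
grip_width: 0.0002
gripper_force: 0.0
```

Call:
carry_out:
  series:
    - {"tx": 0.003, "ty": 0, "tz": 0, "ax": 0, "ay": 0, "az": 0}
    - {"tx": 0.002, "ty": 0, "tz": 0, "ax": 0, "ay": 0, "az": 0}
    - {"tx": 0, "ty": 0, "tz": 0, "ax": 0, "ay": 0, "az": 0}
    - {"tx": 0, "ty": 0, "tz": 0, "ax": 0, "ay": 0, "az": 0}

```text
time: 18.68
tcp_pos: [0.4412, -0.1356, 0.018]
ee_rot: [0.039, -3.14, -0.0]
ft_force: [-3.3, -0.1, -1.7]
grip_width: 0.0001
gripper_force: 1.7
```

Call:
carry_out:
  series:
    - {"tx": 0.002, "ty": 0, "tz": 0, "ax": 0, "ay": 0, "az": 0}
    - {"tx": 0, "ty": 0, "tz": 0, "ax": 0, "ay": 0, "az": 0}
    - {"tx": 0, "ty": 0, "tz": 0, "ax": 0, "ay": 0, "az": 0}

```text
time: 19.05
tcp_pos: [0.4416, -0.1355, 0.0174]
ee_rot: [0.039, -3.137, -0.001]
ft_force: [-7.2, -1.2, -1.0]
grip_width: -0.0004
gripper_force: 3.7
```

Call:
carry_out:
  series:
    - {"tx": -0.015, "ty": 0, "tz": 0, "ax": 0, "ay": 0, "az": 0}
    - {"tx": -0.03, "ty": 0, "tz": 0, "ax": 0, "ay": 0, "az": 0}
    - {"tx": 0, "ty": 0.03, "tz": 0.07, "ax": 0, "ay": 0, "az": 0}
    - {"tx": 0, "ty": 0.06, "tz": 0.06, "ax": 0, "ay": 0, "az": 0}
    - {"tx": 0, "ty": 0.07, "tz": 0.03, "ax": 0, "ay": 0, "az": 0}
    - {"tx": 0, "ty": 0.07, "tz": 0, "ax": 0, "ay": 0, "az": 0}
    - {"tx": 0, "ty": 0.07, "tz": 0, "ax": 0, "ay": 0, "az": 0}
    - {"tx": 0, "ty": 0.07, "tz": 0, "ax": 0, "ay": 0, "az": 0}
    - {"tx": 0, "ty": 0, "tz": 0, "ax": 0, "ay": 0, "az": 0}
    - {"tx": 0, "ty": 0, "tz": 0, "ax": 0, "ay": 0, "az": 0}

```text
time: 20.3
tcp_pos: [0.4095, 0.1409, 0.1378]
ee_rot: [-0.04, 3.14, 0.0]
ft_force: [0.0, -0.9, 0.6]
grip_width: 0.0005
gripper_force: 0.0
```

Run:
```python
from h import *
t=grab('top','t9.png');print(state()['tcp_pos'])
p=[.5259,-.1339,0,.0246]
q=[[-.063,0,.0645]]
for h in (0,.3,.6,1.5):
    for s in(-.017,.017):
        d=np.array([-np.sin(h),-np.cos(h)]);o=np.array([-np.cos(h),np.sin(h)]); v=np.array([-.063,.0645])+.0375*d+.012*o; q.append([v[0],s,v[1]])
q+= [[-.071,0,.0475],[-.06,.0825,.0685],[-.06,-.0825,.0685],[.06,.0825,.0685],[.06,-.0825,.0685]]
print(proj(t,pose(p,q)).round(1).tolist())
im=t['image'].astype(int)
ch=lambda c:'@' if c.min()>150 and c.max()-c.min()<45 else '+' if c.max()-c.min()<30 and c.min()>80 else 'w' if c[0]-c[2]>45 else '.' 
for y in range(188,262): print(y,''.join(ch(im[y,x]) for x in range(338,420)))
```

```text
[0.40954061 0.14036753 0.13774262]
[[378.5, 243.7], [383.4, 248.8], [370.5, 249.4], [384.0, 252.8], [371.0, 253.4], [384.7, 256.0], [371.6, 256.6], [386.8, 258.5], [373.3, 259.1], [377.9, 247.2], [346.2, 243.9], [411.0, 240.9], [343.6, 197.4], [407.1, 194.5]]
188 ..................................................................................
189 ..................................................................................
190 ..................................................................................
191 ..................................................................................
192 ..................................................................................
193 ..................................................................................
194 ...................................................+++@@++@.@wwwwwwwww............
195 ......................++.................wwwwwwwwww@@@@@www@@@wwwww@@@............
196 .............+@@+.@@@wwwwwwwwwwwwwwwwwwwwwwwwww@@wwwwwwwwwwwwwwwwwwwww............
197 ......wwwwwww@@@ww@@@@wwwww@wwwwwwwwwwwwwwwwwwwwwwwww
[... 4897 characters left out ...]
....
254 ..................................................................................
255 ..................................................................................
256 ..................................................................................
257 ..................................................................................
258 ..................................................................................
259 ..................................................................................
260 ..................................................................................
261 ..................................................................................
```

Checked numerically: the lid outline matches shut. The steel lip ends at rows 248–249, and the prediction is 249 for hasp angle 0 and 253 for 0.3. So the hasp hangs flat, and the arm is clear. Handing in.

```bash
python3 -c "
from workcell import ctrl
print(ctrl.hand_in())"
```

```text
the job is handed in; nothing more can be done
None
```

The job is handed in, and I have no judging result back: the top slab was last seen flat in the box before the lid closed, the final camera check matched lid shut and hasp flat over the catch, and I never moved the arm into the other slabs, jug, jar or bowl.

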